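Clear the pouch-reel bar

ROBOT

A 6-joint arm with a two-finger parallel gripper is mounted at the origin on a cart in front of the work surface, level with it; the furniture and walls round the work are solid. World frame = base frame: x ahead of the robot, y to its left, z up, the work surface at z = 0. Lengths are in m, angles in rad, forces in N, time in s.
With the tool pointing down it reaches from about 0.225 to 0.725 m from the base axis. Payload 3.1 kg.
Tool frame: the origin (TCP) lies at the very end of the fingers, on their centre line; the grasp point (between the pads) lies 19 mm behind it; z points along the fingers, y is the line along which they close (so a half turn about z gives the same grasp; the last joint's range is limited). The gripper opens to 85 mm and grips with 20 to 120 N. Pads are 22 mm wide; open, the fingers measure 114 mm over their backs; the gripper's body (76 mm by 85 mm) begins 54 mm behind the grasp point. The pads swing forward as they close: fully open they stand 13 mm farther back than shut.
Start: joints at [-1.346, 0.048, 0.099, 1.622, 0, 1.443], TCP at [0.181, -0.493, 0.231] pointing down, gripper open.
Joint ranges: [-2.91, 2.91], [-0.99, 1.94], [-1.21, 1.42], [-2.12, 2.29], [-1.49, 1.47], [-3.14, 3.14]. Speed limits (rad/s): [2.79, 2.79, 3.14, 3.14, 3.14, 3.14].

INTERFACE

Orientations are given as [roll, pitch, yaw] about the fixed x, y, z axes, in that order (R = Rz(yaw) Ry(pitch) Rx(roll)).
In Python, from station import r gives the robot as it stands.
- The arm moves only by the tool servo_tool, never from a script. Its argument "steps" is text: rows parted by semicolons, each of 5 numbers parted by spaces: the shift along the tool's x, y, z in cm, then the turn about the tool's z in degrees, then the opening in per cent of the stroke, from 0 (shut) to 100 (fully open). A call has 1 to 8 rows; each row shifts and turns the commanded pose from where the row before left it, along the tool's axes as they then stand; what a row does not reach is not made up. A row lasts 1/8 s, in which the tool goes at most 62.5 mm and 10.7 degrees, less where a joint would pass 70% of its speed; a pose out of reach is approached as far as the arm can. A call is refused whole if a number of a shift passes 6.25 or a number of a turn 10.7, either way. A call with a gripper value outside its range is refused whole. The fingers move at their own pace and stop on an object; "force" is the grip in N (left out, the last holds). Time passes only in rows, so rows that do not move let the fingers close. It gives the time, the measured TCP pose, the force, the opening and the grip force at its end, in the units of the state.
- r.sense(): the state, without advancing time (a new reading comes with each control period).
- r.grab_frame(name): name is "side" or "top"; returns the picture (480x640x3 uint8, red, green, blue); there is no depth.
- r.camera_params(name): a dict with "fx", "fy", "cx", "cy" (pixels), "pose" (4x4, takes a point from camera to world coordinates). Camera axes: x right, y down, z forward; pixel columns grow to the right and rows downward; lengths in m; the calibration is good to about 2 mm. A picture is of the moment at which its call begins. camera_params takes no time and is no camera call.
- r.finish_job(): hands the job in; it is judged then, once.
The state is a dict: "t": time; "joint_pos": joint angles; "dq": joint speeds; "joint_efforts": joint torques, N m; "eef_pos": TCP position; "tool_rot": TCP orientation; "force": force on the tool from outside, world axes, zero at the start; "ft_torque": the same for the moment, N m; "opening": opening from 0.0 (shut) to 1.0 (fully open); "finger_force": force on a finger pad.
Only numpy, scipy, OpenCV 4.12 (cv2) and the standard library are available. Lean on these libraries where they do the work, as an engineer would, in place of code of your own. Each camera call takes 0.05 s, during which the arm holds its last target. There are 200 camera calls.

TASK

The pouch-reel holder is to be wiped down, so clear its bar. First slip the black stop collar off the free end and lay it in the steel kidney dish; only then draw the three reels off one after another and set each gently down in the cradle made for its width (narrow reel in the short cradle, middle in the middle one, wide reel in the long one), lying on the two rods between the end cheeks. Leave the bench timer where it lies.

Things in the scene. Friction and masses are not known exactly. Their poses are not given: they have to be found in the camera images.
- stop_collar: black ribbed stop collar, a ring 46 mm in diameter and 18 mm wide with a 22 mm hole, about 50 g; slips freely along the bar. Origin: its middle, on its axis; its y axis runs along the hole (it may roll about it). At the start it hangs on the bar of reel_holder as the outermost thing, next to the free end
- reel_50: reel of sterilisation pouch, 50 mm wide and 60 mm in diameter (about 110 g), whitish film wound on a cardboard core with a 34 mm hole right through. Origin: the middle of the reel on its axis; its y axis runs along the hole (it may roll about it). At the start it hangs on the bar of reel_holder
- reel_75: reel of sterilisation pouch, 75 mm wide and 54 mm in diameter (about 130 g), whitish film wound on a cardboard core with a 34 mm hole right through. Origin: the middle of the reel on its axis; its y axis runs along the hole (it may roll about it). At the start it hangs on the bar of reel_holder
- reel_100: reel of sterilisation pouch, 100 mm wide and 57 mm in diameter (about 190 g), whitish film wound on a cardboard core with a 34 mm hole right through. Origin: the middle of the reel on its axis; its y axis runs along the hole (it may roll about it). At the start it hangs on the bar of reel_holder
- reel_holder: fixed grey holder with a level steel bar 16 mm thick, 110 mm up, along its y axis from the upright (66 mm wide, 143 mm high) at y = +161 mm to the plain free end at y = -172 mm. Origin: on the worktop under the bar. Foot plate 90 mm wide, 8 mm high. The reels hang by their holes, centres 9 mm below the bar's axis, in any order, 5 mm or more apart; collar centre 3 mm below it
- cradle_50: low fixed steel cradle for the 50 mm reel: two level 9 mm rods along its y axis at x = -16 and +16 mm, tops 16.5 mm above the worktop, between two rounded end cheeks (3 mm thick, 52 mm wide, 50 mm high); 70 mm clear between the cheeks, 76 mm over all; sides open. Origin: centre of its underside, on the worktop. Seated, the reel's centre is 43 mm above it, its axis along y
- cradle_75: low fixed steel cradle for the 75 mm reel: two level 9 mm rods along its y axis at x = -16 and +16 mm, tops 16.5 mm above the worktop, between two rounded end cheeks (3 mm thick, 52 mm wide, 50 mm high); 95 mm clear between the cheeks, 101 mm over all; sides open. Origin: centre of its underside, on the worktop. Seated, the reel's centre is 39 mm above it, its axis along y
- cradle_100: low fixed steel cradle for the 100 mm reel: two level 9 mm rods along its y axis at x = -16 and +16 mm, tops 16.5 mm above the worktop, between two rounded end cheeks (3 mm thick, 52 mm wide, 50 mm high); 120 mm clear between the cheeks, 126 mm over all; sides open. Origin: centre of its underside, on the worktop. Seated, the reel's centre is 41 mm above it, its axis along y
- kidney_dish: stainless kidney-shaped dish, fixed, 75 mm (x) by 162 mm (y) and 32 mm high, its floor 4 mm thick; inside about 52 mm by 140 mm clear. Origin: centre of its underside, on the worktop; long axis y
- bench_timer: small white and grey digital timer with three buttons, 60 x 64 mm and 20 mm high, loose on the worktop near the dish, not part of the job. Origin: centre of its underside
Mind the look-alikes: they are no part of the job. Leave any purple look-alike of the stop_collar alone.

How it is judged:
On the way:
1. the stop collar lies in the kidney dish while all three reels are still on the bar (x of stop_collar in the frame of kidney_dish between -0.03 and 0.03 m and y of stop_collar in the frame of kidney_dish between -0.07 and 0.07 m and height (world z) of stop_collar below 0.036 m and linear speed of stop_collar below 0.02 m/s and x of reel_50 in the frame of reel_holder between -0.015 and 0.015 m and y of each of reel_50, reel_75, reel_100 in the frame of reel_holder above -0.17 m and z of each of reel_50, reel_75, reel_100 in the frame of reel_holder above 0.09 m and x of reel_75 in the frame of reel_holder between -0.015 and 0.015 m and x of reel_100 in the frame of reel_holder between -0.015 and 0.015 m), for 0.2 s.
At the end, for the whole second after the job is handed in: The collar rests in the dish (centre within 30 mm across and 70 mm along, under 36 mm up). Each reel rests on the rods of its own cradle: centre within 8 mm sideways, 14 mm lengthways of the middle, 30 to 50 mm above its underside, axis within 0.2 rad (x of stop_collar in the frame of kidney_dish between -0.03 and 0.03 m and y of stop_collar in the frame of kidney_dish between -0.07 and 0.07 m and height (world z) of stop_collar below 0.036 m and linear speed of each of stop_collar, reel_50, reel_75, reel_100 below 0.02 m/s and x of reel_50 in the frame of cradle_50 between -0.008 and 0.008 m and y of reel_50 in the frame of cradle_50 between -0.014 and 0.014 m and z of reel_50 in the frame of cradle_50 between 0.03 and 0.05 m and angle between the y axis of reel_50 and the y axis of cradle_50, either way round below 0.2 rad and x of reel_75 in the frame of cradle_75 between -0.008 and 0.008 m and y of reel_75 in the frame of cradle_75 between -0.014 and 0.014 m and z of reel_75 in the frame of cradle_75 between 0.03 and 0.05 m and angle between the y axis of reel_75 and the y axis of cradle_75, either way round below 0.2 rad and x of reel_100 in the frame of cradle_100 between -0.008 and 0.008 m and y of reel_100 in the frame of cradle_100 between -0.014 and 0.014 m and z of reel_100 in the frame of cradle_100 between 0.03 and 0.05 m and angle between the y axis of reel_100 and the y axis of cradle_100, either way round below 0.2 rad); the robot touches nothing.
It fails at once if the 50 mm reel is dropped or slammed into its cradle (faster than 0.5 m/s in the last 15 mm) (distance between reel_50 and cradle_50 below 0.058 m and linear speed of reel_50 above 0.5 m/s).
It fails at once if the 75 mm reel is dropped or slammed into its cradle (faster than 0.5 m/s in the last 15 mm) (distance between reel_75 and cradle_75 below 0.054 m and linear speed of reel_75 above 0.5 m/s).
It fails at once if the 100 mm reel is dropped or slammed into its cradle (faster than 0.5 m/s in the last 15 mm) (distance between reel_100 and cradle_100 below 0.056 m and linear speed of reel_100 above 0.5 m/s).
It fails at once if the bench timer is shoved more than 20 mm (distance of bench_timer from where it was at the start of the episode above 0.02 m).
It also fails if it takes over 125 s, if anything falls off the work surface, if the arm or the gripper's body presses on something with over 40 N, if the wrist force passes 120 N, or if a joint passes its speed limit or range.

## Working session

There is one attempt and no reset: what is moved stays moved. The work goes in short steps, Python scripts to look and compute and a tool call to move; the robot and the scene stay as the last step left them, time stands still between calls to the robot, and variables do not carry over. Pictures are saved under pics/ and viewed, at most 17 in all, crops included, and the job is handed in when it is done.

Besides the shell and the picture viewer there is one more tool, called after "Emit:" in YAML: its name, and indented under it one key for each argument. servo_tool: Moves the arm, as the interface text tells. Its arguments: {"type":"object","properties":{"steps":{"type":"string"},"force":{"type":"number"}},"required":["steps"]}

```bash
mkdir -p pics; ls
python3 - <<'E'
from station import r
import cv2,numpy as np
np.set_printoptions(precision=4,suppress=True)
for n in("side","top"):
    cv2.imwrite(f"pics/{n}0.png",r.grab_frame(n)[...,::-1]); p=r.camera_params(n); print(n,p)
s=r.sense();print(s)
E
```

```text
pics
side {'fx': 517.9673377777812, 'fy': 517.9673377777812, 'cx': 311.60497387859505, 'cy': 246.56751505273763, 'pose': array([[ 0.9925,  0.1064, -0.0596,  0.5717],
       [ 0.122 , -0.8629,  0.4904, -0.7399],
       [ 0.0008, -0.494 , -0.8695,  0.9826],
       [ 0.    ,  0.    ,  0.    ,  1.    ]])}
top {'fx': 486.2996668174113, 'fy': 486.2996668174113, 'cx': 319.63095176752, 'cy': 239.29129022931656, 'pose': array([[ 0.0097, -0.9868,  0.1616,  0.3318],
       [-0.9998, -0.0065,  0.0203, -0.2183],
       [-0.019 , -0.1618, -0.9866,  1.038 ],
       [ 0.    ,  0.    ,  0.    ,  1.    ]])}
{'t': 0.1, 'joint_pos': array([-1.3458,  0.0487,  0.0977,  1.622 , -0.    ,  1.4429]), 'dq': array([ 0.0001, -0.0003,  0.0032,  0.0002,  0.0014,  0.0014]), 'joint_efforts': array([  0.0025, -33.985 ,  32.0936,   0.0158,  -0.0001,  -0.    ]), 'eef_pos': array([ 0.1813, -0.4921,  0.2302]), 'tool_rot': array([-3.1394, -0.0003,  0.3529]), 'force': array([-0.0741,  0.3713,  0.8134]), 'ft_torque': array([ 0.0143, -0.0094,  0.0179]), 'finger_force': 0.0, 'opening': 1.001385635102679}
```

View pics/side0.png

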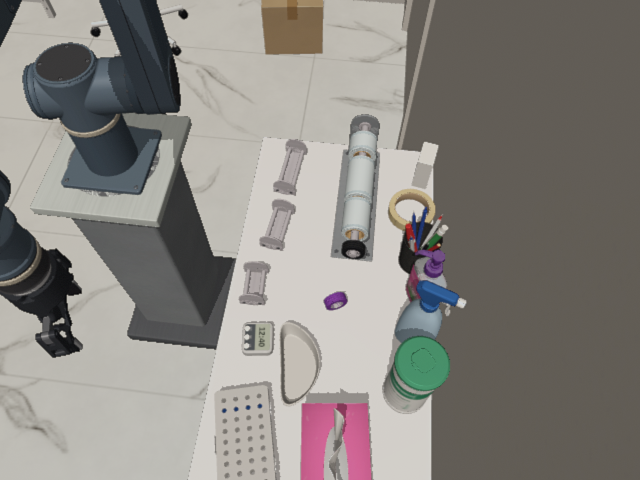

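View pics/top0.png

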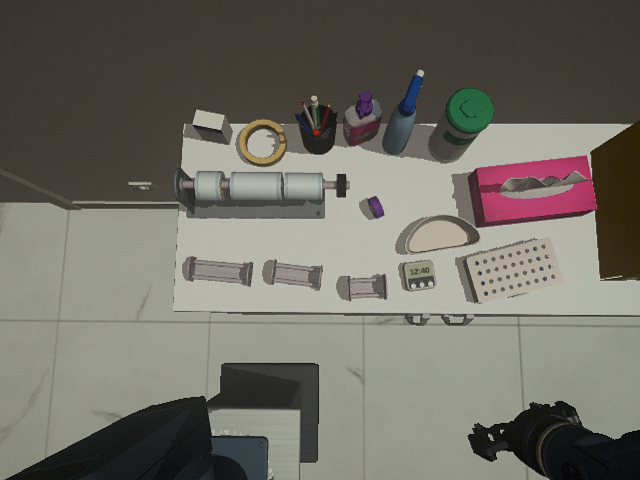

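The side view shows the holder (free end with the black collar at about 352,248) and three cradles. The top view shows the bar from (185,185) to (347,185), with cradles at (218,271), (293,274), (362,287) and the dish at (437,235). I'll enlarge for measuring.

Run:
```python
import cv2
def crop(n,x,y,w,h,s,o):
    im=cv2.imread(f"pics/{n}0.png")[y:y+h,x:x+w]; im=cv2.resize(im,None,fx=s,fy=s,interpolation=cv2.INTER_CUBIC)
    for i in range(0,w,20): cv2.putText(im,str(x+i),(i*s,8),0,.3,(0,0,255),1); cv2.line(im,(i*s,10),(i*s,16),(0,0,255),1)
    for i in range(0,h,20): cv2.putText(im,str(y+i),(0,i*s+4),0,.3,(0,0,255),1);cv2.line(im,(20,i*s),(26,i*s),(0,0,255),1)
    cv2.imwrite(f"pics/{o}.png",im)
crop("top",170,160,200,145,4,"tA")
crop("top",330,180,160,120,5,"tB")
crop("side",230,105,155,150,4,"sA")
```

```text
(no output)
```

View pics/tA.png

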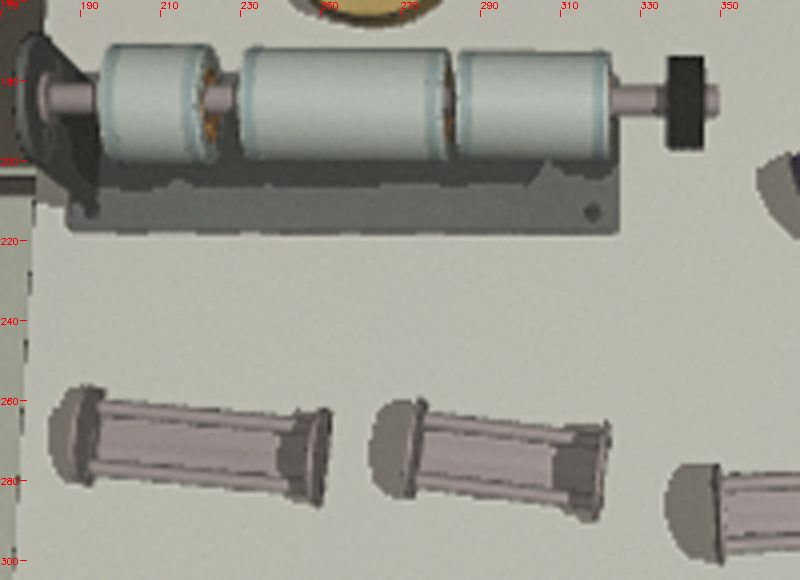

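View pics/tB.png

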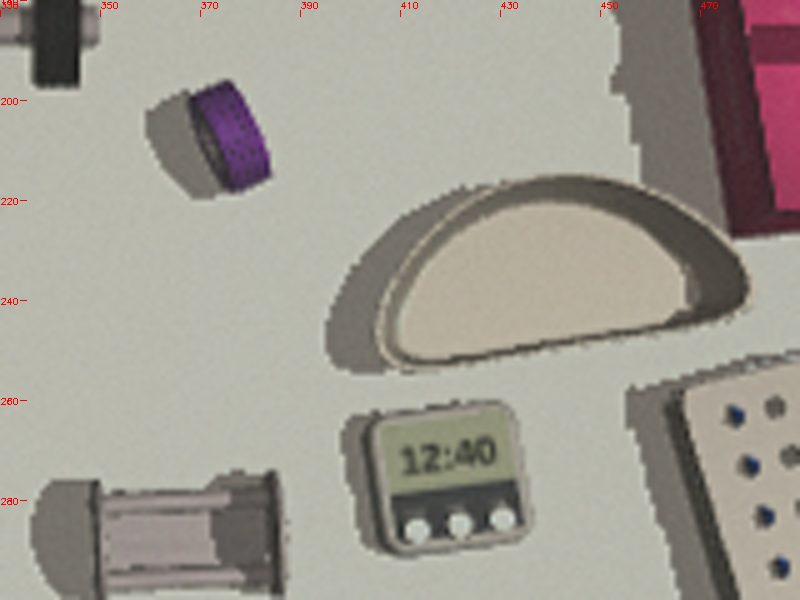

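View pics/sA.png

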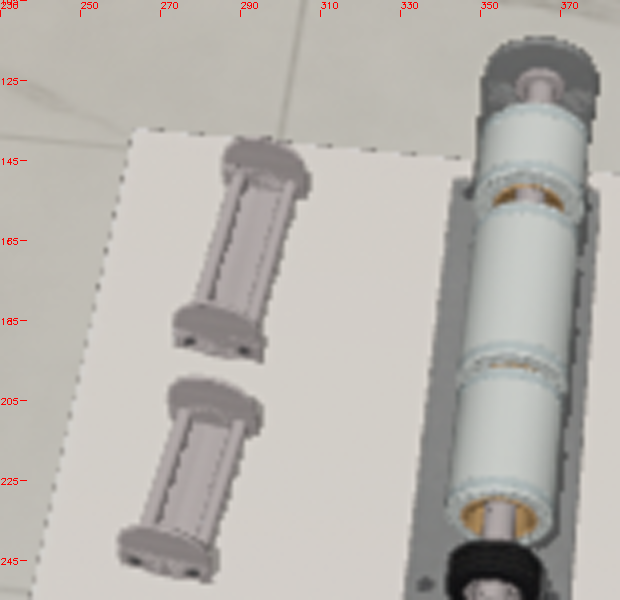

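The enlarged views give me bar end (349.5,185), bar root (185,184.5), collar u 336.8–346, reels 50, 100, 75 from upright to free end. I also have rod and cheek points of the cradles and the dish rim. Now I'll compute world positions.

```bash
cat > h.py <<'E'
import numpy as np
from station import r
np.set_printoptions(precision=4,suppress=True)
def ray(n,u,v,z):
    p=r.camera_params(n);T=p["pose"];d=T[:3,:3]@[(u-p["cx"])/p["fx"],(v-p["cy"])/p["fy"],1]
    return T[:3,3]+d*(z-T[2,3])/d[2]
def proj(n,P):
    p=r.camera_params(n);T=p["pose"];c=T[:3,:3].T@(np.asarray(P)-T[:3,3]);return np.array([p["fx"]*c[0]/c[2]+p["cx"],p["fy"]*c[1]/c[2]+p["cy"]])
E
python3 - <<'E'
from h import *
A=lambda x,y:(170+x/4,160+y/4); B=lambda x,y:(330+x/5,180+y/5); S=lambda x,y:(230+x/4,105+y/4)
def show(l,n,uv,z): print(l,ray(n,*uv,z)[:2])
show("bar free","top",A(718,100),.110);show("bar root","top",A(60,97),.110)
show("bar mid233","top",A(218,97),.110);show("bar mid","top",A(640,99),.110)
for l,x,y in(("footFL",68,232),("footFR",619,234)): show(l,"top",A(x,y),.008)
show("collarL","top",A(667,102),.130);show("collarR","top",A(704,102),.130)
for l,a,b,z in(("r50",100,212,.131),("r100",243,448,.1295),("r75",458,611,.128)):
    show(l+"L","top",A(a,103),z);show(l+"R","top",A(b,103),z)
for l,f,pts in(("c100",A,[(100,403),(92,467),(330,408),(318,507)]),("c75",A,[(425,414),(415,473),(609,423),(597,520)]),("c50",B,[(103,495),(103,582),(284,475)])):
    for i,(x,y) in enumerate(pts): show(l+str(i),"top",f(x,y),.0165 if i<2 else 0)
for l,x,y in(("s100 near cheek bottomL",172,345),("s100 bR",262,362),("s75 bL",118,565),("s75 bR",212,583)): show(l,"side",S(x,y),0)
for l,x,y in(("s100 rodNearL",200,303),("s100 rodNearR",265,310),("s100 rodFarL",236,178),("s100 farR",295,190),("s75nL",150,530),("s75nR",205,540),("s75fL",188,410),("s75fR",240,420)): show(l,"side",S(x,y),.0165)
for l,x,y,z in(("dish L",376,300,.032),("dishR",749,285,.032),("dish top",570,175,.032),("dish botL",400,370,.032),("dish botR",700,325,.032),("timer",450,475,.02),("timL",365,490,.02),("timTop",440,405,.02)): show(l,"top",B(x,y),z)
E
```

```text
bar free [ 0.5925 -0.2569]
bar root [0.5926 0.0687]
bar mid233 [ 0.593  -0.0099]
bar mid [ 0.5928 -0.2186]
footFL [0.5456 0.0917]
footFR [ 0.5462 -0.2077]
collarL [ 0.5858 -0.2316]
collarR [ 0.5859 -0.2494]
r50L [0.5838 0.0426]
r50R [ 0.584  -0.0118]
r100L [ 0.5845 -0.0266]
r100R [ 0.585  -0.1259]
r75L [ 0.5854 -0.1306]
r75R [ 0.5857 -0.2046]
c1000 [0.4512 0.067 ]
c1001 [0.4172 0.0695]
c1002 [ 0.4514 -0.0529]
c1003 [ 0.3982 -0.0482]
c750 [ 0.4467 -0.106 ]
c751 [ 0.4154 -0.1015]
c752 [ 0.4444 -0.2031]
c753 [ 0.3926 -0.1972]
c500 [ 0.4152 -0.2631]
c501 [ 0.3789 -0.2631]
c502 [ 0.4257 -0.3409]
s100 near cheek bottomL [ 0.3973 -0.05  ]
s100 bR [ 0.4508 -0.0555]
s75 bL [ 0.3914 -0.1989]
s75 bR [ 0.444  -0.2037]
s100 rodNearL [ 0.4116 -0.0303]
s100 rodNearR [ 0.4496 -0.0306]
s100 rodFarL [0.4189 0.0643]
s100 farR [0.4553 0.0595]
s75nL [ 0.4079 -0.1843]
s75nR [ 0.4384 -0.1869]
s75fL [ 0.4162 -0.1046]
s75fR [ 0.4461 -0.1077]
dish L [ 0.4963 -0.3764]
dishR [ 0.5037 -0.5316]
dish top [ 0.5501 -0.4588]
dish botL [ 0.4669 -0.3858]
dish botR [ 0.4867 -0.5106]
timer [ 0.4244 -0.4077]
timL [ 0.4179 -0.3722]
timTop [ 0.4538 -0.4042]
```

Everything agrees with the given sizes. I'll check clearance to the pen cup beside the bar and compose a close-up of cradle_50 while the turn in place runs.

Emit:
servo_tool:
  steps: "0 0 0 -10 70; 0 0 0 -10 70; 0 0 0 -10 70; 0 0 0 -10 70; 0 0 0 -10 70; 0 0 0 -10 70; 0 0 0 -9.8 70; 0 0 0 0 70"
  force: 40

```text
t: 1.1
eef_pos: [0.1813, -0.4924, 0.2307]
tool_rot: [-3.141, -0.001, 1.569]
force: [0.0, 0.2, 0.2]
opening: 0.701
finger_force: 0.0
```

Run:
```python
from h import *
import cv2
s=cv2.imread("pics/side0.png");t=cv2.imread("pics/top0.png")
R=lambda im,x,y,w,h,k:cv2.resize(im[y:y+h,x:x+w],None,fx=k,fy=k,interpolation=cv2.INTER_CUBIC)
a=R(s,235,255,45,58,10)[:580];b=R(t,335,268,60,40,5)[:200];c=R(s,385,190,70,75,4)
im=np.zeros((590,790,3),np.uint8);im[:a.shape[0],:450]=a;im[:200,460:760]=b;im[220:520,460:740]=c
cv2.imwrite("pics/cmp.png",im)
for z in(0,.05,.1):print(z,ray("top",318,152,z)[:2],ray("side",401,250,z)[:2])
```

```text
0 [ 0.699  -0.1914] [ 0.6983 -0.1704]
0.05 [ 0.6813 -0.1927] [ 0.6918 -0.1994]
0.1 [ 0.6637 -0.194 ] [ 0.6854 -0.2284]
```

View pics/cmp.png

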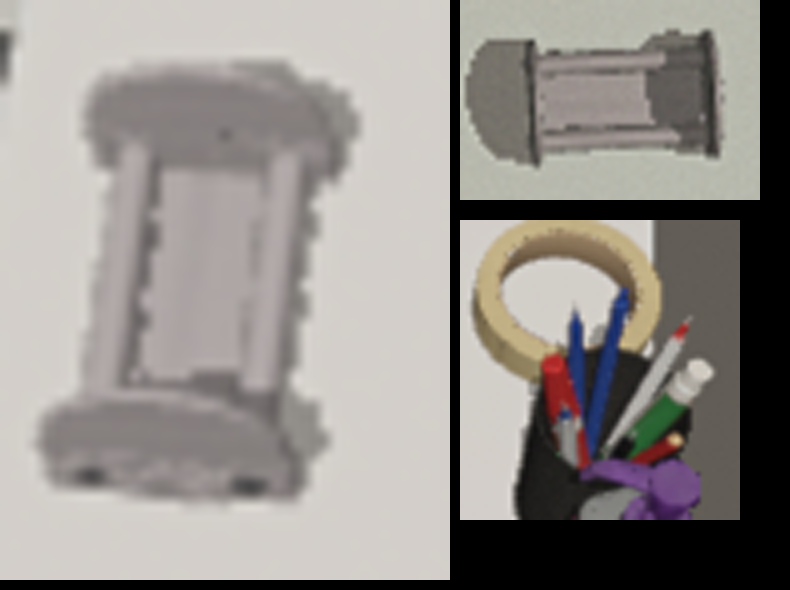

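The composite shows the cradle_50 near cheek's bottom corners at side (239.5,303.5) and (265,304.7), top (385.2,274.4) and (386.6,299). The pen cup stands about 9 cm beyond the bar, so it is clear.

Emit:
servo_tool:
  steps: "3.15 5.14 0 0 70; 3.15 5.14 0 0 70; 3.15 5.14 0 0 70; 3.15 5.14 0 0 70; 3.15 5.14 0 0 70; 3.15 5.14 0 0 70; 3.15 5.14 0 0 70; 3.15 5.14 0 0 70"

```text
t: 2.1
eef_pos: [0.594, -0.2393, 0.231]
tool_rot: [-3.141, 0.0, 1.568]
force: [1.2, -1.2, -0.3]
opening: 0.698
finger_force: 0.0
```

Run:
```python
from h import *
for q in((239.5,303.5),(265,304.7)):print("side near",ray("side",*q,0)[:2])
for q in((248.5,269.5),(264,270.5)):print("side far",ray("side",*q,.0165)[:2])
for q in((385.2,274.4),(386.6,299)):print("top near",ray("top",*q,0)[:2])
for q in((351.2,280.4),(351.2,295.6)):print("top far",ray("top",*q,.0165)[:2])
s=r.sense();print(s["eef_pos"],s["tool_rot"],s["joint_pos"])
```

```text
side near [ 0.3738 -0.3373]
side near [ 0.4262 -0.3335]
side far [ 0.3812 -0.266 ]
side far [ 0.4137 -0.2643]
top near [ 0.4269 -0.3375]
top near [ 0.3748 -0.3399]
top far [ 0.4123 -0.2644]
top far [ 0.3806 -0.2643]
[ 0.594  -0.2393  0.231 ] [-3.1414  0.0002  1.5678] [-0.4875  0.3629  0.463   1.6711 -0.0003  1.0863]
```

Emit:
servo_tool:
  steps: "-0.12 -0.13 5 0 70; 0 0 5 0 70; 0 0 3 0 70; 0 0 1 0 70; 0 0 0 0 35; 0 0 0 0 35; 0 0 0 0 35; 0 0 0 0 35"
  force: 40

```text
t: 3.1
eef_pos: [0.5918, -0.2421, 0.0925]
tool_rot: [3.14, 0.001, 1.571]
force: [-0.2, -1.2, -0.9]
opening: 0.517
finger_force: 43.3
```

Run:
```python
from h import *
import cv2
R=lambda im,x,y,w,h,k:cv2.resize(im[y:y+h,x:x+w],None,fx=k,fy=k,interpolation=cv2.INTER_CUBIC)
im=np.zeros((500,800,3),np.uint8)
im[:500,:395]=R(r.grab_frame("top")[...,::-1],285,135,79,100,5);im[:500,400:800]=R(r.grab_frame("side")[...,::-1],310,175,80,100,5)
cv2.imwrite("pics/g1.png",im)
```

```text
(no output)
```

View pics/g1.png

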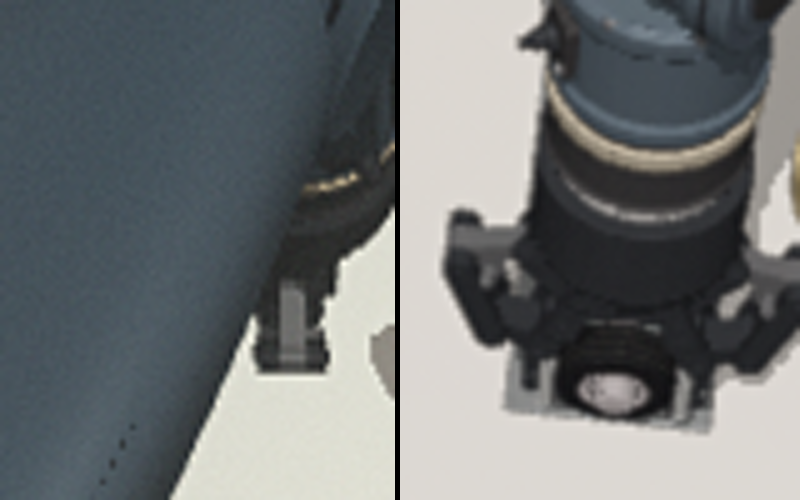

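The grip is good: the collar is held centrally by both pads (side view, about 612,385 in the crop), opening 0.517. Lift 3 mm, slide off, carry towards the dish.

Emit:
servo_tool:
  steps: "0 0 -0.3 0 35; -1.5 0 0 0 35; -1.5 0 0 0 35; -2 0 0 0 35; -2 0 0 0 35; -4.2 -2.8 -0.7 0 35; -4.2 -2.8 -0.7 0 35; -4.2 -2.9 -0.6 0 35"

```text
t: 4.2
eef_pos: [0.5051, -0.4403, 0.1144]
tool_rot: [3.141, 0.0, 1.571]
force: [0.3, -0.8, -0.9]
opening: 0.519
finger_force: 43.4
```

Emit:
servo_tool:
  steps: "0 0 0 10 35; 0 0 0 10 35; 0 0 0 10 35; 0 0 0 10 35; 0 0 0 10 35; 0 0 0 10 35; 0 0 0 10 35; 0 0 0 10 35"

```text
t: 5.2
eef_pos: [0.5058, -0.4391, 0.1141]
tool_rot: [3.142, 0.0, 0.168]
force: [0.6, 0.0, -0.5]
opening: 0.516
finger_force: 43.4
```

Run:
```python
from h import *
import cv2
R=lambda im,x,y,w,h,k:cv2.resize(im[y:y+h,x:x+w],None,fx=k,fy=k,interpolation=cv2.INTER_CUBIC)
im=np.zeros((500,800,3),np.uint8)
im[:500,:395]=R(r.grab_frame("top")[...,::-1],285,135,197,250,2)[:500,:395] if 0 else cv2.resize(r.grab_frame("top")[135:335,300:458,::-1],(395,500));im[:500,400:800]=cv2.resize(r.grab_frame("side")[200:400,230:390,::-1],(400,500))
cv2.imwrite("pics/g2.png",im);s=r.sense();print(s["eef_pos"],s["tool_rot"],s["joint_pos"],s["opening"],s["finger_force"])
```

```text
[ 0.5058 -0.439   0.1141] [3.1416 0.0001 0.174 ] [-0.8147  0.4335  0.3225  1.4599 -0.0001  2.1528] 0.519725551431799 43.39499484747648
```

View pics/g2.png

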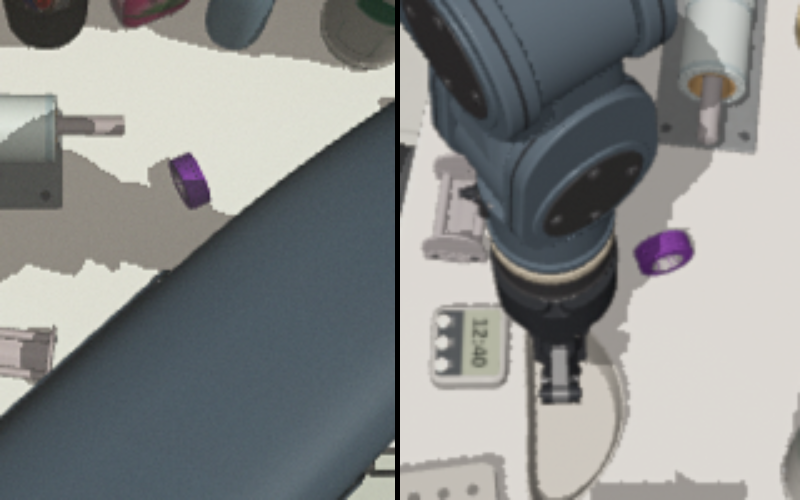

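The bar end is bare, the reels are in place, and the collar is over the dish. Lower it to about 3 mm above the dish floor and release.

Emit:
servo_tool:
  steps: "0.6 0 4 0 35; 0 0 3 0 35; 0 0 1.5 0 35; 0 0 0.8 0 35; 0 0 0.5 0 35; 0 0 0 0 35; 0 0 0 0 65; 0 0 0 0 65"

```text
t: 6.3
eef_pos: [0.5127, -0.4373, 0.0175]
tool_rot: [3.14, -0.001, 0.175]
force: [0.2, -1.4, -0.2]
opening: 0.648
finger_force: 0.0
```

Emit:
servo_tool:
  steps: "0 0 0 0 65; 0 0 -2 0 65; 0 0 -5 0 65; 0 0 -5 0 65; 0 0 0 -10 80; 0 0 0 -10 80; 0 0 0 -10 80; 0 0 0 -10 80"

```text
t: 7.3
eef_pos: [0.5125, -0.4371, 0.1384]
tool_rot: [3.139, 0.0, 0.879]
force: [0.4, 0.5, -0.2]
opening: 0.793
finger_force: 0.0
```

Emit:
servo_tool:
  steps: "0 0 0 -10 80; 0 0 0 -10 80; 0 0 0 -10 80; 0 0 0 -10 80; 0 0 0 0 80"

```text
t: 7.92
eef_pos: [0.5125, -0.4371, 0.138]
tool_rot: [3.14, 0.001, 1.569]
force: [-0.4, 0.0, 0.5]
opening: 0.798
finger_force: 0.0
```

Emit:
servo_tool:
  steps: "0 0 -4.2 0 80; 5.4 1.6 0 0 80; 5.4 1.6 0 0 80; 5.4 1.6 0 0 80; 5.4 1.6 0 0 80; 5.35 1.6 0 0 80; 0 0 0 0 80; 0 0 0 0 80"

```text
t: 8.93
eef_pos: [0.5923, -0.1675, 0.179]
tool_rot: [3.141, 0.001, 1.57]
force: [-1.1, -0.3, 0.4]
opening: 0.797
finger_force: 0.0
```

Run:
```python
from h import *
import cv2
im=np.zeros((500,800,3),np.uint8)
im[:500,:395]=cv2.resize(r.grab_frame("top")[135:335,330:488,::-1],(395,500));im[:500,400:800]=cv2.resize(r.grab_frame("side")[200:400,230:390,::-1],(400,500))
cv2.imwrite("pics/g3.png",im);s=r.sense();print(s["eef_pos"],s["tool_rot"],s["joint_pos"])
```

```text
[ 0.5919 -0.1686  0.1787] [3.1412 0.0007 1.5684] [-0.3861  0.28    0.2558  1.546  -0.0005  1.187 ]
```

View pics/g3.png

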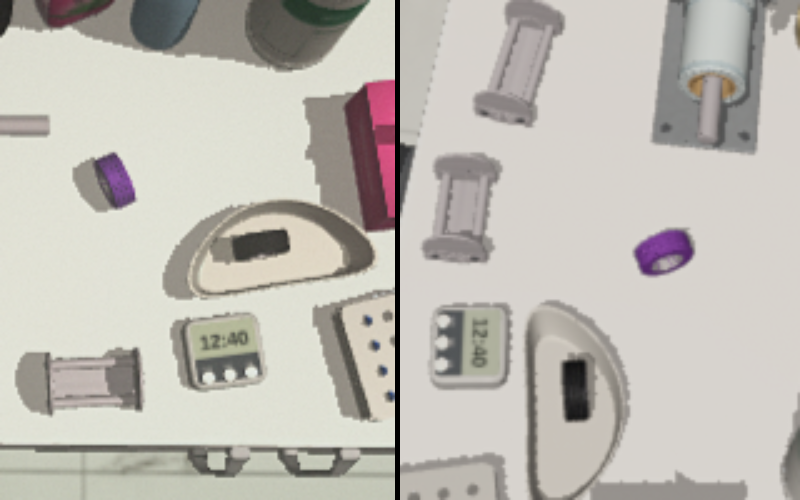

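The collar stands in the dish (top crop at 262,244; side crop at 575,390), comfortably inside. Now grip the 75 mm reel.

Emit:
servo_tool:
  steps: "0.1 0.05 4 0 80; 0 0 3.5 0 80; 0 0 1.5 0 80; 0 0 0.7 0 80; 0 0 0 0 45; 0 0 0 0 45; 0 0 0 0 45; 0 0 0 0 45"
  force: 45

```text
t: 10.02
eef_pos: [0.5931, -0.1663, 0.0821]
tool_rot: [3.14, 0.001, 1.571]
force: [0.6, -0.5, -0.1]
opening: 0.616
finger_force: 47.9
```

Emit:
servo_tool:
  steps: "0 0 -0.9 0 45; -1.5 0 0 0 45; -2.6 0 0 0 45; -2.6 0 0 0 45; -2.6 0 0 0 45; -2.6 0 0 0 45; -2.6 0 0 0 45; 0 0 0 0 45"

```text
t: 11.02
eef_pos: [0.5922, -0.3143, 0.09]
tool_rot: [3.142, 0.001, 1.568]
force: [0.5, 0.2, -0.2]
opening: 0.611
finger_force: 47.8
```

Emit:
servo_tool:
  steps: "0 -4.2 0 0 45; 0 -4.2 0 0 45; 0 -4.3 0 0 45; 0 -4.3 0 0 45; 4 0 0 0 45; 4 0 0 0 45; 4 0 0 0 45; 4 0 0 0 45"

```text
t: 12.02
eef_pos: [0.4225, -0.1498, 0.0906]
tool_rot: [3.141, -0.0, 1.571]
force: [0.8, 0.1, -0.3]
opening: 0.616
finger_force: 48.0
```

Emit:
servo_tool:
  steps: "0 0 0 6 45; 0 0 0 0 45"

```text
t: 12.28
eef_pos: [0.4228, -0.1506, 0.0906]
tool_rot: [3.141, -0.0, 1.469]
force: [-0.9, 0.1, -1.8]
opening: 0.615
finger_force: 48.0
```

Run:
```python
from h import *
import cv2
im=np.zeros((500,800,3),np.uint8)
im[:500,:395]=cv2.resize(r.grab_frame("top")[135:335,180:338,::-1],(395,500));im[:500,400:800]=cv2.resize(r.grab_frame("side")[110:310,230:390,::-1],(400,500))
cv2.imwrite("pics/g4.png",im);s=r.sense();print(s["eef_pos"],s["tool_rot"],s["opening"],s["finger_force"],s["force"])
```

```text
[ 0.4227 -0.1513  0.0905] [ 3.1412 -0.      1.468 ] 0.6159497322107915 47.95413906220347 [-0.2653  0.6458 -2.0537]
```

View pics/g4.png

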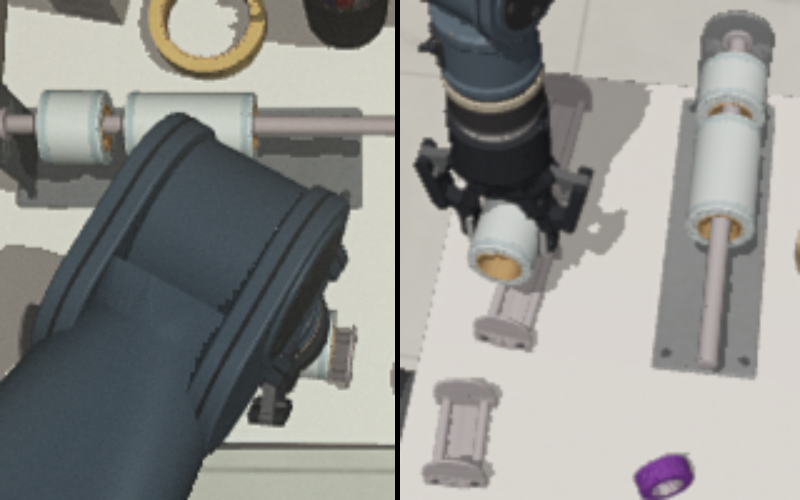

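The reel is held level over cradle_75 and is aligned (side crop about 505,250). The other two are undisturbed. Lower it slowly.

Emit:
servo_tool:
  steps: "0.1 0.05 2.5 0 45; 0 0 1.5 0 45; 0 0 1 0 45; 0 0 0.8 0 45; 0 0 0.6 0 45; 0 0 0.3 0 45; 0 0 0.2 0 45; 0 0 0 0 45"

```text
t: 13.38
eef_pos: [0.4233, -0.1503, 0.0214]
tool_rot: [3.141, 0.0, 1.466]
force: [-0.2, -0.0, -0.7]
opening: 0.613
finger_force: 47.9
```

Run:
```python
from h import *
s=r.sense();print(s["eef_pos"],s["force"])
print(ray("side",270,216,.1095))
```

```text
[ 0.4233 -0.1503  0.0214] [-0.1683 -0.0021 -0.7477]
[ 0.4204 -0.1877  0.1095]
```

Emit:
servo_tool:
  steps: "0 0 0.1 0 45; 0 0 0 0 63; 0 0 0 0 68; 0 0 0 0 78; 0 0 0 0 78; 0 0 -2 0 78; 0 0 -5 0 78; 0 0 -5 0 78"

```text
t: 14.38
eef_pos: [0.4227, -0.15, 0.1411]
tool_rot: [-3.14, -0.001, 1.466]
force: [0.6, 0.7, -0.6]
opening: 0.778
finger_force: 0.0
```

Emit:
servo_tool:
  steps: "0 0 -4 -6 78; 0 0 0 0 78"

```text
t: 14.62
eef_pos: [0.4256, -0.1516, 0.1847]
tool_rot: [3.134, 0.004, 1.571]
force: [-0.2, 0.4, 0.9]
opening: 0.778
finger_force: 0.0
```

Emit:
servo_tool:
  steps: "1.85 4.23 0 0 85; 1.85 4.23 0 0 85; 1.85 4.23 0 0 85; 1.85 4.23 0 0 85; 0 0 0 0 85; 0 0 0 0 85"

```text
t: 15.38
eef_pos: [0.5913, -0.0762, 0.1787]
tool_rot: [-3.138, -0.0, 1.571]
force: [-0.4, 0.5, -0.2]
opening: 0.85
finger_force: 0.0
```

Run:
```python
from h import *
import cv2
im=np.zeros((500,800,3),np.uint8)
im[:500,:395]=cv2.resize(r.grab_frame("top")[135:335,180:338,::-1],(395,500));im[:500,400:800]=cv2.resize(r.grab_frame("side")[110:310,230:390,::-1],(400,500))
cv2.imwrite("pics/g5.png",im);s=r.sense();print(s["eef_pos"],s["tool_rot"],s["opening"])
```

```text
[ 0.5913 -0.0767  0.1801] [-3.1406  0.      1.5701] 0.8513959110598099
```

View pics/g5.png

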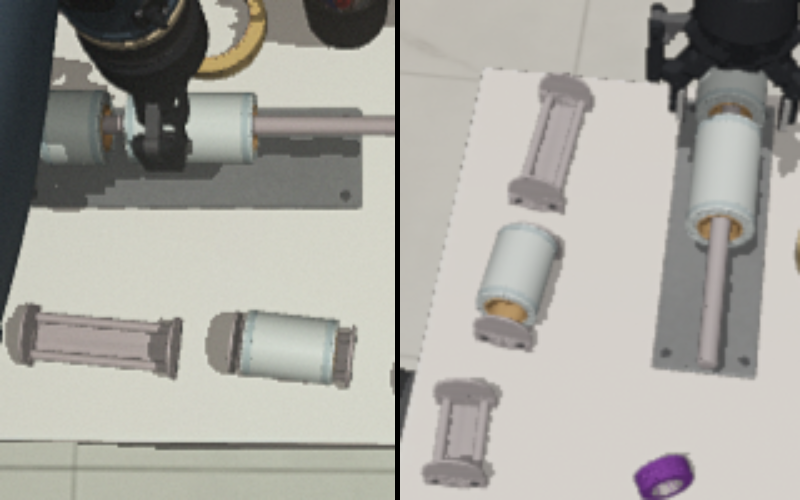

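The 75 mm reel lies in its cradle, clear of both cheeks (top crop 240–337, 347). The 100 mm reel has not shifted. Grip it.

Emit:
servo_tool:
  steps: "0.05 0.12 4 0 85; 0 0 3.5 0 85; 0 0 1.6 0 85; 0 0 0.7 0 85; 0 0 0 0 48; 0 0 0 0 48; 0 0 0 0 48; 0 0 0 0 48"
  force: 50

```text
t: 16.48
eef_pos: [0.5944, -0.076, 0.0835]
tool_rot: [3.14, 0.001, 1.571]
force: [-0.2, 0.3, 2.1]
opening: 0.649
finger_force: 54.4
```

Emit:
servo_tool:
  steps: "0 0 -0.9 0 48; -1.5 0 0 0 48; -2.9 0 0 0 48; -2.9 0 0 0 48; -2.9 0 0 0 48; -2.9 0 0 0 48; -2.9 0 0 0 48; -2.9 0 0 0 48"

```text
t: 17.48
eef_pos: [0.593, -0.2668, 0.0907]
tool_rot: [-3.141, 0.0, 1.57]
force: [1.0, 0.4, -1.9]
opening: 0.648
finger_force: 54.1
```

Emit:
servo_tool:
  steps: "-2.9 0 0 0 48; -2.9 0 0 0 48; 0 0 0 0 48"

```text
t: 17.85
eef_pos: [0.5926, -0.3261, 0.0905]
tool_rot: [-3.141, 0.001, 1.567]
force: [0.0, 0.2, -3.1]
opening: 0.651
finger_force: 54.0
```

Emit:
servo_tool:
  steps: "0 -4 -1 0 48; 0 -4 -1 0 48; 0 -4.1 0 0 48; 0 -4.1 0 0 48; 5 0 0 0 48; 5 0 0 0 48; 5 0 0 0 48; 5 0 0 0 48"

```text
t: 18.85
eef_pos: [0.4311, -0.1211, 0.1112]
tool_rot: [3.141, -0.0, 1.571]
force: [0.8, -0.2, -3.2]
opening: 0.65
finger_force: 54.3
```

Emit:
servo_tool:
  steps: "5 0 0 0 48; 5 0 0 0 48; 3.5 0 0 0 48; 0 0 0 5.7 48; 0 0 0 0 48; 0 0 0 0 48"

```text
t: 19.6
eef_pos: [0.4314, 0.012, 0.1113]
tool_rot: [-3.141, -0.0, 1.473]
force: [0.2, -0.3, -2.7]
opening: 0.646
finger_force: 54.3
```

Run:
```python
from h import *
import cv2
im=np.zeros((500,800,3),np.uint8)
im[:500,:395]=cv2.resize(r.grab_frame("top")[135:335,160:318,::-1],(395,500));im[:500,400:800]=cv2.resize(r.grab_frame("side")[100:300,230:390,::-1],(400,500))
cv2.imwrite("pics/g6.png",im);s=r.sense();print(s["eef_pos"],s["tool_rot"],s["opening"])
```

```text
[0.4315 0.0118 0.1113] [-3.1415 -0.0001  1.4714] 0.6494059342125202
```

View pics/g6.png

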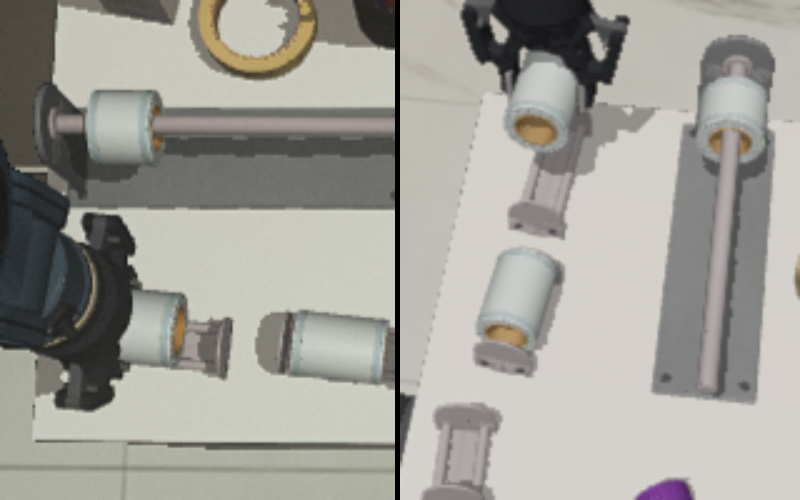

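The wide reel is over cradle_100 and aligned with it, near end at about (180,327) in the top crop. Lower slowly.

Emit:
servo_tool:
  steps: "-0.1 -0.1 3.5 0 48; 0 0 2 0 48; 0 0 1 0 48; 0 0 0.8 0 48; 0 0 0.6 0 48; 0 0 0.4 0 48; 0 0 0.3 0 48; 0 0 0 0 48"

```text
t: 20.7
eef_pos: [0.4305, 0.0113, 0.0253]
tool_rot: [-3.142, 0.0, 1.472]
force: [-0.6, -0.4, -2.7]
opening: 0.645
finger_force: 54.3
```

Run:
```python
from h import *
s=r.sense();print(s["eef_pos"],s["force"])
print(ray("side",286,151,.129),ray("top",232,266,.129))
```

```text
[0.4305 0.0113 0.0253] [-0.6057 -0.3592 -2.6542]
[ 0.431  -0.0341  0.129 ] [ 0.4287 -0.035   0.129 ]
```

Emit:
servo_tool:
  steps: "0 0 0.15 0 48; 0 0 0 0 48; 0 0 0 0 66; 0 0 0 0 71; 0 0 0 0 82; 0 0 0 0 82; 0 0 -2 0 82; 0 0 -5 0 82"

```text
t: 21.7
eef_pos: [0.4278, 0.0116, 0.0918]
tool_rot: [-3.135, -0.0, 1.471]
force: [0.2, 0.0, -0.6]
opening: 0.824
finger_force: 0.0
```

Emit:
servo_tool:
  steps: "0 0 -5 0 82; 0 0 -4 -5.7 90; 0 0 0 0 90; 0 4 0 0 90; 0 4 0 0 90; 0.3 4 0 0 90; 0.3 4.2 0 0 90; 0 0 0 0 90"

```text
t: 22.7
eef_pos: [0.5934, 0.0174, 0.1797]
tool_rot: [-3.137, -0.0, 1.571]
force: [-0.3, 0.3, -0.0]
opening: 0.898
finger_force: 0.0
```

Run:
```python
from h import *
import cv2
im=np.zeros((500,800,3),np.uint8)
im[:500,:395]=cv2.resize(r.grab_frame("top")[135:335,160:318,::-1],(395,500));im[:500,400:800]=cv2.resize(r.grab_frame("side")[100:300,230:390,::-1],(400,500))
cv2.imwrite("pics/g7.png",im);s=r.sense();print(s["eef_pos"],s["tool_rot"],s["opening"])
```

```text
[0.5915 0.0174 0.1818] [-3.1376 -0.0003  1.5708] 0.9006900995030801
```

View pics/g7.png

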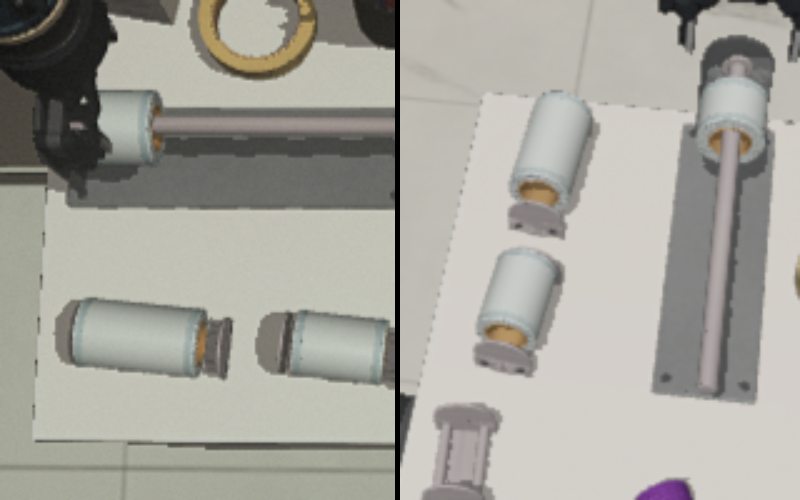

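Run:
```python
from h import *
print(ray("top",160+76/2.5,135+333/2.5,.0695),ray("top",160+203/2.5,135+342/2.5,.0695))
print(ray("side",230+140*.4,100+194*.4,.041), "near face centre")
print(ray("top",160+153/2.5,184.5,.131))
```

```text
[0.4299 0.0607 0.0695] [ 0.4235 -0.0419  0.0695]
[ 0.4278 -0.0379  0.041 ] near face centre
[ 0.5865 -0.0082  0.131 ]
```

Emit:
servo_tool:
  steps: "0 0.05 4 0 90; 0 0 3.5 0 90; 0 0 1.7 0 90; 0 0 0.7 0 90; 0 0 0 0 50; 0 0 0 0 50; 0 0 0 0 50; 0 0 0 0 50"
  force: 45

```text
t: 23.8
eef_pos: [0.5939, 0.0172, 0.0861]
tool_rot: [3.139, 0.0, 1.571]
force: [0.6, -0.6, 2.4]
opening: 0.682
finger_force: 49.3
```

Emit:
servo_tool:
  steps: "0 0 -0.4 0 50; 0 0 -0.4 0 50"

```text
t: 24.05
eef_pos: [0.5927, 0.0173, 0.0927]
tool_rot: [-3.141, -0.0, 1.571]
force: [-0.6, -0.2, -2.1]
opening: 0.685
finger_force: 49.0
```

Emit:
servo_tool:
  steps: "-1.5 0 0 0 50; -2.8 0 0 0 50; -2.8 0 0 0 50; -2.8 0 0 0 50; -2.8 0 0 0 50; -2.8 0 0 0 50; -2.8 0 0 0 50; -2.8 0 0 0 50"

```text
t: 25.05
eef_pos: [0.5924, -0.1957, 0.0924]
tool_rot: [-3.141, 0.0, 1.57]
force: [0.1, 0.6, -1.7]
opening: 0.682
finger_force: 49.0
```

Emit:
servo_tool:
  steps: "-2.8 0 0 0 50; -2.8 0 0 0 50; -2.8 0 0 0 50; -2.8 0 0 0 50; 0 0 0 0 50"

```text
t: 25.68
eef_pos: [0.592, -0.3088, 0.0922]
tool_rot: [-3.141, 0.001, 1.567]
force: [0.1, 0.4, -0.8]
opening: 0.685
finger_force: 49.0
```

Emit:
servo_tool:
  steps: "0.2 -4.8 0 0 50; 0.2 -4.8 0 0 50; 0.2 -4.8 0 0 50; 0.1 -4.9 0 0 50; 0 0 0 -3 50; 0 0 0 0 50; 0 0 0 0 50"

```text
t: 26.55
eef_pos: [0.4005, -0.2988, 0.0931]
tool_rot: [3.141, 0.0, 1.623]
force: [0.5, -0.6, -1.7]
opening: 0.684
finger_force: 49.1
```

Run:
```python
from h import *
import cv2
im=np.zeros((500,800,3),np.uint8)
im[:500,:395]=cv2.resize(r.grab_frame("top")[200:320,310:405,::-1],(395,500));im[:500,400:800]=cv2.resize(r.grab_frame("side")[220:320,220:300,::-1],(400,500))
cv2.imwrite("pics/g8.png",im);s=r.sense();print(s["eef_pos"],s["tool_rot"],s["opening"])
```

```text
[ 0.4007 -0.2988  0.093 ] [3.1412 0.0003 1.6237] 0.6841044563316228
```

View pics/g8.png

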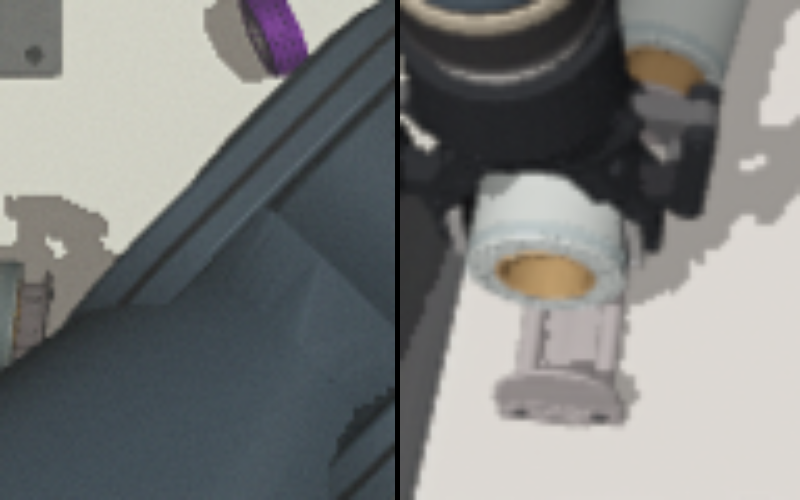

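The reel hangs aligned above cradle_50 (side crop 547,273). Lower slowly and watch the force.

Emit:
servo_tool:
  steps: "0 -0.2 2.5 0 50; 0 0 1.2 0 50; 0 0 0.9 0 50; 0 0 0.7 0 50; 0 0 0.5 0 50; 0 0 0.4 0 50; 0 0 0.2 0 50; 0 0 0 0 50"

```text
t: 27.65
eef_pos: [0.398, -0.2988, 0.0288]
tool_rot: [3.142, 0.0, 1.623]
force: [-0.6, 0.4, -0.8]
opening: 0.684
finger_force: 49.1
```

Run:
```python
from h import *
s=r.sense();print(s["eef_pos"],s["force"])
print(ray("side",249.4,274.6,.110))
```

```text
[ 0.398  -0.2988  0.0288] [-0.639   0.3545 -0.8053]
[ 0.4032 -0.3222  0.11  ]
```

Emit:
servo_tool:
  steps: "0 0 0.1 0 50; 0 0 0.1 0 50; 0 0 0 0 50; 0 0 0 0 50"

```text
t: 28.15
eef_pos: [0.3983, -0.2991, 0.0274]
tool_rot: [3.141, 0.001, 1.623]
force: [-1.0, 1.3, 3.1]
opening: 0.679
finger_force: 49.5
```

Contact is felt (the force went from −0.8 to +3.1 N), so the reel is on the rods. Release and withdraw.

Emit:
servo_tool:
  steps: "0 0 0 0 69; 0 0 0 0 74; 0 0 0 0 85; 0 0 0 0 85; 0 0 -2 0 85; 0 0 -5 0 85; 0 0 -5 0 85; 0 0 -5 0 85"

```text
t: 29.15
eef_pos: [0.3979, -0.2987, 0.1982]
tool_rot: [-3.142, -0.0, 1.623]
force: [0.7, -0.2, -0.3]
opening: 0.852
finger_force: 0.0
```

Emit:
servo_tool:
  steps: "-5 -2 -1 0 85; -5 -3 0 0 85; -5 -4 0 0 85; -4 -4 0 0 85; 0 -4 0 0 85; 0 0 0 0 85; 0 0 0 0 85"

```text
t: 30.02
eef_pos: [0.2396, -0.4961, 0.2068]
tool_rot: [3.141, -0.0, 1.623]
force: [0.5, 0.1, 0.7]
opening: 0.847
finger_force: 0.0
```

Run:
```python
from h import *
import cv2
im=np.zeros((500,800,3),np.uint8)
im[:500,:495]=cv2.resize(r.grab_frame("top")[150:310,170:488,::-1],(495,249*2)) [:500] if 0 else cv2.resize(r.grab_frame("top")[150:310,330:488,::-1],(495,500));im[:500,500:800]=cv2.resize(r.grab_frame("side")[120:400,220:388,::-1],(300,500))
cv2.imwrite("pics/g9.png",im);s=r.sense();print(s["t"],s["eef_pos"],s["tool_rot"],s["opening"],s["finger_force"])
```

```text
30.125 [ 0.2403 -0.4959  0.2069] [3.1411 0.0001 1.6249] 0.8499316740367211 0.0
```

View pics/g9.png

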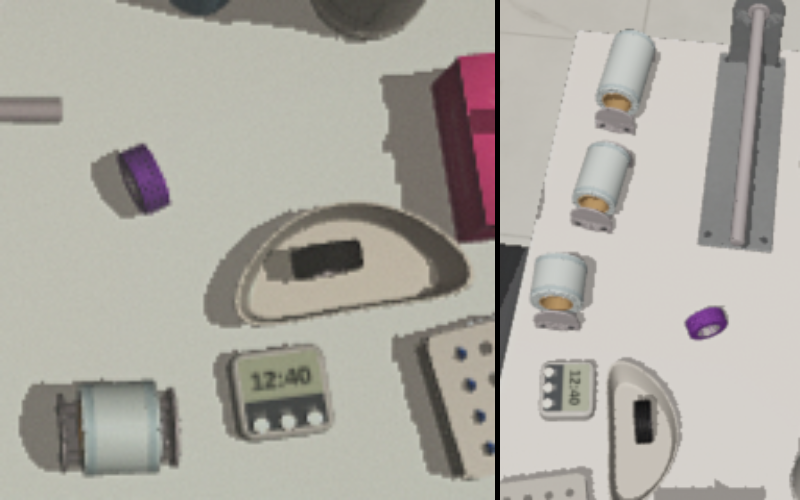

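All three reels lie in their own cradles between the cheeks, the bar is bare, and the collar is in the dish. The timer and the purple ring have not moved, and the arm is clear.

```bash
python3 -c "
from station import r
print(r.finish_job())"
```

```text
the job is handed in; nothing more can be done
None
```

I put the collar in the kidney dish first, then set the three reels in their matching cradles, left the timer where it was, and handed the job in at about 30 s; no verdict came back.

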